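# Restock the blind detergent canister and key its lid on

## Robot

A 6-joint arm with a two-finger parallel gripper is mounted at the origin on the work surface. World frame = base frame: x ahead of the robot, y to its left, z up, the work surface at z = 0. Lengths are in m, angles in degrees, forces in N, time in s.
With the tool pointing down it reaches from about 0.375 to 0.9 m from the base axis. Payload 3.1 kg.
Tool frame: the origin (TCP) lies on the centre line of the jaws, within the pads' length; the fingertips stand finger_overhang ahead of it and the grasp point (between the pads) lies 5 mm behind it (finger_overhang is the distance from the TCP to the fingertips, in m); z points along the fingers, y is the line along which they close (so a half turn about z gives the same grasp; the last joint's range is limited). The gripper opens to 87 mm and grips with 3 to 60 N. Pads are 19 mm wide; open, the fingers measure 117 mm over their backs; the gripper's body (75 mm by 190 mm) begins 51 mm behind the grasp point.
Start: joints at [-75.831, 30.224, 82.088, -0, 67.689, -10.227], TCP at [0.258, -0.569, 0.198] pointing down, gripper open.
Joint ranges: [-176.69, 176.69], [-43.24, 126.21], [12.49, 139.97], [-82, 262], [0, 151.66], [-163.58, 163.58]. Speed limits (degrees/s): [159.86, 159.86, 180, 180, 180, 180].

## Interface

Orientations are given as a 3x3 rotation matrix whose columns are the frame's x, y, z axes.
In Python, from rig import read_state, capture, calibration, hand_in, finger_overhang gives the robot as it stands.
- The arm moves only by the tool send_rows, never from a script. Its argument "plan" is a list of rows, each a list of 5 numbers: the closure in counts, from 0 (fully open) to 255 (shut), then the shift along the tool's x, y, z in m, then the turn about the tool's z in rad. A call has 1 to 20 rows; each row shifts and turns the commanded pose from where the row before left it, along the tool's axes as they then stand; what a row does not reach is not made up. A row lasts 1/12 s, in which the tool goes at most 41.7 mm and 7.16 degrees, less where a joint would pass 70% of its speed; a pose out of reach is approached as far as the arm can. A call is refused whole if a number of a shift passes 0.0417 or a number of a turn 0.125, either way. A call with a gripper value outside its range is refused whole. The fingers move at their own pace and stop on an object; the grip force is fixed at half the most. Time passes only in rows, so rows that do not move let the fingers close. It gives the time, the measured TCP pose, the force, the opening and the grip force at its end, in the units of the state.
- read_state(): the state, without advancing time (a new reading comes with each control period).
- capture(name): name is "side" or "top"; returns (picture, depth): 400x640x3 uint8, blue, green, red; 400x640 float32, m along the optical axis (not along the pixel's ray), 0 where there is no reading.
- calibration(name): a dict with "fx", "fy", "cx", "cy" (pixels), "xyz" and "rotation" of the camera in the world. Camera axes: x right, y down, z forward; pixel columns grow to the right and rows downward; lengths in m; the calibration is good to about 2 mm. A picture is of the moment at which its call begins. calibration takes no time and is no camera call.
- hand_in(): hands the job in; it is judged then, once.
The state is a dict: "time_s": time; "joint_positions": joint angles; "qvel": joint speeds; "tau": joint torques, N m; "position": TCP position; "tcp_rot": TCP orientation; "force": force on the tool from outside, world axes, zero at the start; "moment": the same for the moment, N m; "opening": opening from 0.0 (shut) to 1.0 (fully open); "grasp_force": force on a finger pad.
Only numpy, scipy, OpenCV 4.12 (cv2) and the standard library are available. Lean on these libraries where they do the work, as an engineer would, in place of code of your own. Each camera call takes 0.05 s, during which the arm holds its last target. There are 200 camera calls.

## Task

Put the orange detergent cartridge upright into the open blue canister: you cannot know how full it is, so lower it slowly until you feel it touch the springy pad inside, never dropping it or pressing it down hard, and only then let go. Then gently put the blue lid on, with the notch in its skirt over the yellow key on the canister, so that it sits fully home and level. Do not knock over or shift the other things on the table.

Things in the scene. Friction and masses are not known exactly. Their poses are not given: they have to be found in the camera images.
- canister: Open blue steel canister fixed to the table, round, 150 mm outer and 142 mm inner diameter, 140 mm tall; origin at the centre of its underside, z up. Yellow key on its own +x side. Inside, a springy pad (gives 1 mm per 1.5 N, up to 12 mm) on stock of unknown height: the pad's top is 20 to 55 mm above the canister's underside, different every time.
- canister_rim (a point): centre of the canister's mouth, level with the rim, 140 mm above its underside
- canister_key (a point): yellow key on the canister's outside wall: a block 16 mm wide, reaching from the wall (radius 75 mm) to radius 88 mm, from 108 to 136 mm above the canister's underside; this point is on it at radius 81 mm, 129 mm up
- cartridge: Orange round detergent cartridge with a white band, 84 mm diameter, 75 mm tall, with an upright white grip rib on top; 110 mm tall in all, 0.2 to 0.45 kg. Stands on the table. Origin at the centre of its underside, z up; the rib runs along its x axis. Any yaw in the canister is right.
- cartridge_grip (a point): point to grip on the cartridge's rib, 94 mm above its underside and 16 mm below the rib's top; the rib is 50 mm long (along x), 14 mm thick (along y, the direction to pinch) and 35 mm tall
- lid: Blue lid, skirt down on the table, 164 mm outer diameter, 87 mm tall, 0.25 kg; origin at the centre of the skirt's lower edge, z up. Skirt 22 mm tall, 157 mm inside, so 3.5 mm play round the canister; above it a ledge that rests on the rim and a hollow dome with room for the rib. Notch on its own +x side. Home, its origin is 118 mm above the canister's underside and its x axis points as the canister's.
- lid_grip (a point): point to grip on the lid's black bar handle, 74 mm above the lid's origin and 13 mm below the handle's top; the bar is 60 mm long (along the lid's x), 14 mm thick (along y, the direction to pinch), 29 mm tall above the dome
- lid_notch (a point): middle of the notch in the lid's skirt: 26 mm wide, open from the lower edge to the ledge, marked by a yellow patch on the ledge above it; 81 mm from the lid's axis on its +x side, 11 mm above its lower edge. With the lid home it is on the canister_key point; with the notch off the key the lid stays tilted on the key.
- softener: white bottle with blue cap, 72 mm diameter, 190 mm tall; bystander, origin at its underside
- stain_remover: green bottle with red cap, 60 mm diameter, 170 mm tall; bystander, origin at its underside
- token_cup: open red cup, 72 mm diameter, 80 mm tall; bystander, origin at its underside
- soap_box: yellow box 90 x 60 x 50 mm; bystander, origin at its underside
- lint_brush: wooden-handled brush 140 mm long, lying; bystander, origin near its middle
- peg_tray: open grey tray 120 x 160 x 50 mm; bystander, origin at its underside
- powder_tin: steel tin 76 mm diameter, 100 mm tall, nearest the robot; bystander, origin at its underside
Things that resemble listed ones, but are neither listed nor needed, are in the scene too. What is meant by the cartridge is not pink or turquoise, and is the larger of those in its own colour.

How it is judged:
By the outcome, as a careful person would: the job done as asked, in the order asked, and still so for the second after the job is handed in, with the robot touching nothing.
It also fails if it takes over 59 s, if anything falls off the work surface, if the arm or the gripper's body presses on something with over 40 N, if the wrist force passes 120 N, or if a joint passes its speed limit or range.

## Working session

There is one attempt and no reset: what is moved stays moved. The work goes in short steps, Python scripts to look and compute and a tool call to move; the robot and the scene stay as the last step left them, time stands still between calls to the robot, and variables do not carry over. Pictures are saved under pics/ and viewed, at most 10 in all, crops included, and the job is handed in when it is done.

Besides the shell and the picture viewer there is one more tool, called after "Emit:" as name(argument=value, ...), one argument or row to a line, values as JSON. send_rows: Moves the arm, as the interface text tells. Its arguments: {"type":"object","properties":{"plan":{"type":"array","items":{"type":"array","items":{"type":"number"}}}},"required":["plan"]}

```bash
mkdir -p pics; ls; cat > a.py <<'E'
from rig import *
import cv2,numpy as np
for n in("side","top"):
    p,d=capture(n); np.savez(n+".npz",p=p,d=d); cv2.imwrite(f"pics/{n}0.png",p)
    c=calibration(n); print(n,{k:np.round(np.array(v),3).tolist() for k,v in c.items()})
s=read_state(); print(s, finger_overhang if not callable(finger_overhang) else finger_overhang())
E
python3 a.py
```

```text
pics
side {'fx': 366.62, 'fy': 366.62, 'cx': 324.678, 'cy': 200.792, 'xyz': [0.179, 0.595, 0.58], 'rotation': [[-0.874, -0.244, 0.42], [-0.485, 0.475, -0.735], [-0.02, -0.846, -0.533]]}
top {'fx': 434.201, 'fy': 434.201, 'cx': 317.451, 'cy': 210.454, 'xyz': [0.475, -0.039, 1.372], 'rotation': [[-0.031, -0.998, 0.061], [-1.0, 0.031, -0.001], [-0.001, -0.061, -0.998]]}
{'time_s': 0.1, 'joint_positions': array([-7.58315941e+01,  3.02728904e+01,  8.21486196e+01, -2.51961513e-03,
        6.76899443e+01, -1.02271115e+01]), 'qvel': array([-0.14103027, -0.09018927, -0.24380075,  0.04903636, -0.02588214,
       -0.0315347 ]), 'tau': array([ 5.46556348e-04, -4.40983522e+01, -1.77151394e+01,  6.35893294e-02,
        5.33896149e-02, -4.06652691e-05]), 'position': array([ 0.25798608, -0.56849339,  0.19667994]), 'tcp_rot': array([[ 9.10709144e-01,  4.13047925e-01, -5.15588393e-04],
       [ 4.13048134e-01, -9.10707263e-01,  1.87611032e-03],
       [ 3.05373381e-04, -1.92155365e-03, -9.99998107e-01]]), 'force': array([-0.2516428 ,  0.73466701, -0.22255326]), 'moment': array([-0.00856265,  0.02289053,  0.02497184]), 'grasp_force': 0.0, 'opening': 1.0020443681501472} 0.014
```

View pics/top0.png

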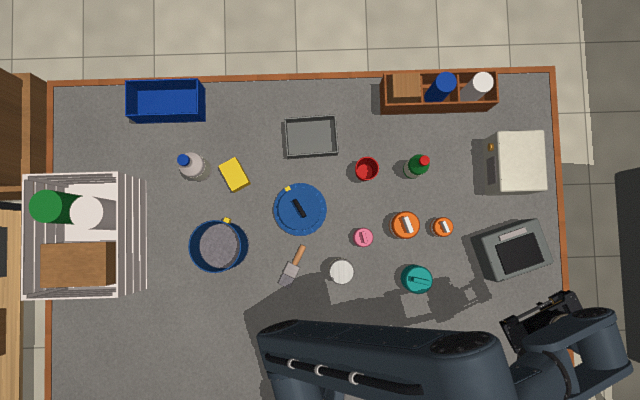

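View pics/side0.png

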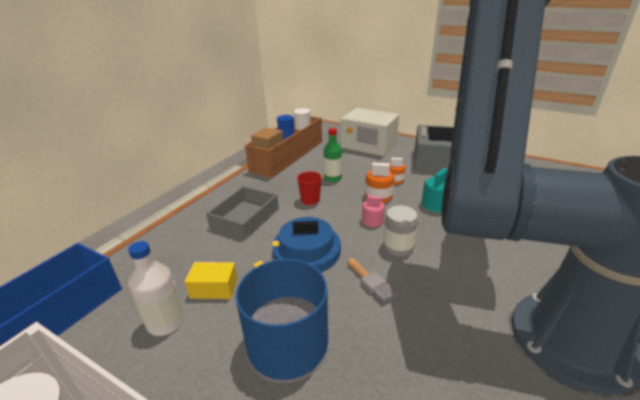

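The top view shows the cartridge at (405,224), with the smaller orange decoy at (443,227). The canister is at (218,246) with its key at (227,220), and the lid is at (300,209) with its notch patch at (287,188). The side view shows the same: cartridge rib at (380,168), lid handle at (305,228), canister mouth at (283,285).

```bash
cat > h.py <<'E'
import numpy as np,cv2
from rig import *
def cloud(n,p,d):
    c=calibration(n);R=np.array(c["rotation"]);v,u=np.indices(d.shape)
    P=np.stack([(u-c["cx"])/c["fx"]*d,(v-c["cy"])/c["fy"]*d,d],-1)
    W=P@R.T+np.array(c["xyz"]);W[d<=0]=np.nan;return W
def ray(n,u,v):
    c=calibration(n);r=np.array(c["rotation"])@[(u-c["cx"])/c["fx"],(v-c["cy"])/c["fy"],1];return np.array(c["xyz"]),r/np.linalg.norm(r)
def onz(n,u,v,z):
    o,r=ray(n,u,v);return o+r*(z-o[2])/r[2]
def tri(a,b):
    (o1,r1),(o2,r2)=ray("top",*a),ray("side",*b)
    t=np.linalg.lstsq(np.stack([r1,-r2],1),o2-o1,rcond=None)[0];x,y=o1+t[0]*r1,o2+t[1]*r2
    return (x+y)/2,np.linalg.norm(x-y)
def mask(p,lo,hi,box):
    h=cv2.inRange(cv2.cvtColor(p,cv2.COLOR_BGR2HSV),np.array(lo),np.array(hi));m=np.zeros_like(h);x0,y0,x1,y1=box;m[y0:y1,x0:x1]=h[y0:y1,x0:x1]
    k,l,s,_=cv2.connectedComponentsWithStats(m)
    return l==1+np.argmax(s[1:,4]) if k>1 else m>0
def rect(m):
    r=cv2.minAreaRect(np.argwhere(m)[:,::-1].astype(np.float32));return r
def circ(P):
    A=np.c_[2*P[:,:2],np.ones(len(P))];s=np.linalg.lstsq(A,(P[:,:2]**2).sum(1),rcond=None)[0]
    return s[:2],np.sqrt(s[2]+s[0]**2+s[1]**2)
WH=((0,0,150),(180,70,255));BK=((0,0,0),(180,255,60));YE=((20,120,120),(35,255,255));BL=((100,100,30),(125,255,255));OR=((3,150,100),(18,255,255))
E
cat > b.py <<'E'
from h import *
T=np.load("top.npz");S=np.load("side.npz")
Wt=cloud("top",**T);Ws=cloud("side",**S);np.set_printoptions(precision=4,suppress=True)
def med(W,m): 
    q=W[m];return np.nanmedian(q,0),np.nanpercentile(q[:,2],[5,95]),int(m.sum())
B={"rib":(WH,(395,210,416,236),(368,160,392,176)),"handle":(BK,(285,190,315,225),(288,215,322,238)),"key":(YE,(218,212,236,228),(250,257,268,272)),"notch":(YE,(280,182,294,194),(270,238,282,250)),"orange":(OR,(385,205,425,245),(360,165,398,205))}
for k,(c,bt,bs) in B.items():
    mt=mask(T["p"],*c,bt);ms=mask(S["p"],*c,bs);r=rect(mt);r2=rect(ms);print(k,[np.round(x,1) for x in r],[np.round(x,1) for x in r2],"\n top",med(Wt,mt),"side",med(Ws,ms))
    print(" tri",tri(r[0],r2[0]))
    box=cv2.boxPoints(r);z=np.nanmedian(Wt[mt][:,2]);w=np.array([onz("top",*b,z) for b in box]);e=[w[1]-w[0],w[2]-w[1]];L=max(e,key=np.linalg.norm);print(" centre@z",w.mean(0),"len",[np.linalg.norm(x) for x in e],"ang",np.degrees(np.arctan2(L[1],L[0])))
for n,W,p in(("top",Wt,T["p"]),("side",Ws,S["p"])):
    h=cv2.inRange(cv2.cvtColor(p,cv2.COLOR_BGR2HSV),np.array(BL[0]),np.array(BL[1]))>0
    for nm,z0,z1,c0 in(("rim",.132,.15,onz("top",218,246,.14)),("lidledge",.015,.035,onz("top",300,209,.03)),("liddome",.045,.07,onz("top",300,209,.05))):
        q=W[h&(W[...,2]>z0)&(W[...,2]<z1)&(np.hypot(W[...,0]-c0[0],W[...,1]-c0[1])<.1)]
        if len(q)>5:
            c,r=circ(q);rr=np.hypot(*(q[:,:2]-c).T);print(n,nm,len(q),c,r,rr.min(),rr.max(),np.median(q[:,2]))
    m=~np.isnan(W[...,0]);print(n,"table z",np.median(W[m&(abs(W[...,2])<.02)][:,2]))
rim=onz("top",218,246,.14);q=Wt[np.hypot(Wt[...,0]-rim[0],Wt[...,1]-rim[1])<.045];print("pad",np.nanmedian(q,0))
v=cv2.resize(T["p"][170:290,260:460],None,fx=4,fy=4);cv2.imwrite("pics/crop.png",v)
E
python3 b.py
```

```text
rib [array([408.3, 224.2]), array([16.5,  4.2]), np.float64(69.4)] [array([379.4, 168. ]), array([17.6, 13.3]), np.float64(4.4)] 
 top (array([ 0.5047, -0.3028,  0.1106]), array([0.1062, 0.1144]), 72) side (array([ 0.5065, -0.2976,  0.0941]), array([0.0001, 0.1104]), 228)
 tri (array([ 0.5068, -0.3063,  0.0923]), np.float64(0.004642517423433021))
 centre@z [ 0.5042 -0.3033  0.1106] len [np.float64(0.012299653889918284), np.float64(0.0477289361255224)] ang -161.87957203218397
handle [array([298.9, 208. ]), array([19.7,  4.6]), np.float64(59.0)] [array([305.5, 227.5]), array([11., 23.]), np.float64(90.0)] 
 top (array([0.5628, 0.0135, 0.087 ]), array([0.0692, 0.092 ]), 89) side (array([0.5616, 0.0208, 0.0753]), array([0.06  , 0.0871]), 269)
 tri (array([0.5641, 0.0148, 0.0698]), np.float64(0.00027134692761908343))
 centre@z [0.5629 0.014  0.087 ] len [np.float64(0.013741615545307548), np.float64(0.05866661266278483)] ang -150.77068195108728
key [array([226.4, 219.7]), array([6.7, 4.5]), np.float64(26.6)] [array([257.4, 263.3]), array([3.6, 8.5]), np.float64(63.4)] 
 top (array([0.5318,
[... 1340 characters left out ...]
07585140879412092 0.13991204861497586
top lidledge 744 [0.5648 0.0143] 0.07467945438466725 0.06525606886352615 0.08359344091073113 0.02613098018582627
top liddome 1329 [0.5638 0.0137] 0.04701594299078879 0.007534377108476549 0.06557668479307761 0.058878354370743624
top table z 0.000993279113451928
side rim 912 [0.458  0.2571] 0.07253950128557965 0.06946905944232643 0.07660048528297062 0.13776094566770883
side lidledge 648 [0.5635 0.0147] 0.07245669308245922 0.06053985120407424 0.08493759432085371 0.02561999945620208
side liddome 1283 [0.5615 0.02  ] 0.04930435705619049 0.0014733956884966806 0.06630379934457915 0.05767834586745624
side table z 0.00014917292017890826
pad [0.4586 0.2433 0.0501]
```

View pics/crop.png

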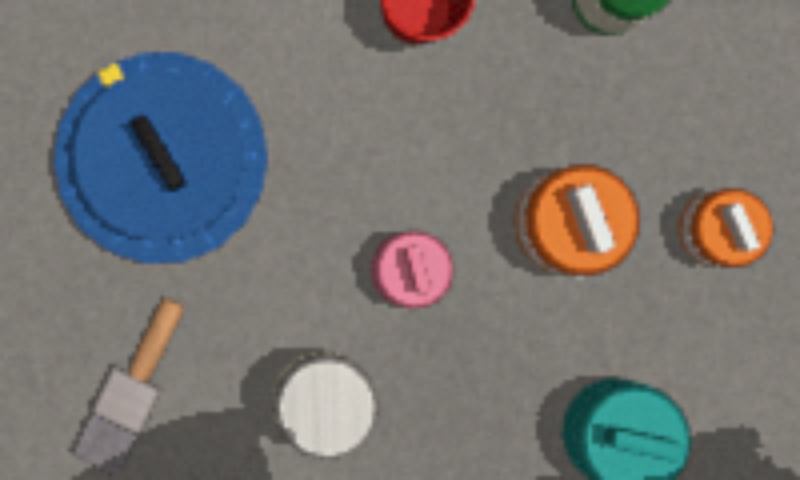

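The crop shows the cartridge rib at crop (591,218), running about 18° in world, with the small decoy to its right at (738,228). The lid handle at crop (157,152) lines up with the notch patch at (111,74), about 29° in world. I'll move above the rib first.

Emit:
send_rows(
  plan=[
    [0,0,0,-0.03,0.11],
    [0,0,0,-0.03,0],
    [0,0.0316,-0.0176,0,0],
    [0,0.0316,-0.0176,0,0],
    [0,0.0316,-0.0176,0,0],
    [0,0.0316,-0.0176,0,0],
    [0,0.0316,-0.0176,0,0],
    [0,0.0316,-0.0176,0,0],
    [0,0.0316,-0.0176,0,0],
    [0,0.0316,-0.0176,0,0],
    [0,0.0316,-0.0176,0,0],
    [0,0.0316,-0.0176,0,0],
    [0,0,0,0,0],
    [0,0,0,0,0],
  ],
)

```text
time_s: 1.27
position: [0.5047, -0.3018, 0.257]
tcp_rot: [[0.949, 0.315, -0.001], [0.315, -0.949, 0.001], [-0.001, -0.001, -1.0]]
force: [-0.8, 1.1, -0.8]
opening: 1.001
grasp_force: 0.0
```

```bash
cat > go.py <<'E'
import sys
from h import *
def go(x,y,z,yaw):
    s=read_state();R=np.array(s["tcp_rot"]);p=np.array(s["position"]);cy=np.degrees(np.arctan2(R[1,0],R[0,0]))
    print("t",round(s["time_s"],2),"pos",p.round(4),"yaw",cy.round(2),"F",np.round(s["force"],1),"M",np.round(s["moment"],2),"open",round(s["opening"],3),"grip",round(s["grasp_force"],1),"tilt",R[2,:2].round(4))
    print("shift now",(R.T@(np.array([x,y,z])-p)).round(4),"turn",np.radians(cy-yaw).round(4))
    a=np.radians(yaw);Q=np.array([[np.cos(a),np.sin(a),0],[np.sin(a),-np.cos(a),0],[0,0,-1]]);print("shift after turn",(Q.T@(np.array([x,y,z])-p)).round(4))
if __name__=="__main__":go(*map(float,sys.argv[1:]))
E
python3 go.py .504 -.303 .094 18.1
cat > r.py <<'E'
from h import *
np.set_printoptions(precision=4,suppress=True)
for n in("top","side"):
    T=np.load(n+".npz");W=cloud(n,**T);p=T["p"];h=cv2.inRange(cv2.cvtColor(p,cv2.COLOR_BGR2HSV),np.array(BL[0]),np.array(BL[1]))>0
    for w in(.003,.006):
        q=W[h&(abs(W[...,2]-.139)<w)&(np.hypot(W[...,0]-.4587,W[...,1]-.2545)<.09)]
        a=np.arctan2(q[:,1]-.2545,q[:,0]-.4587);b=np.digitize(a,np.linspace(-np.pi,np.pi,17))
        o=np.array([np.median(q[b==k],0) for k in range(1,17) if (b==k).sum()>1]);c,r=circ(o);print(n,w,len(q),len(o),c,r)
E
python3 r.py
```

```text
t 1.27 pos [ 0.5047 -0.3018  0.257 ] yaw 18.33 F [-0.8  1.1 -0.8] M [0.02 0.02 0.05] open 1.001 grip 0.0 tilt [-0.0008 -0.0008]
shift now [-0.0009  0.0011  0.163 ] turn 0.004
shift after turn [-0.001  0.001  0.163]
top 0.003 181 16 [0.4586 0.2536] 0.0721406046373504
top 0.006 264 16 [0.4588 0.2533] 0.07214334516912004
side 0.003 595 16 [0.4583 0.2569] 0.07224903767575803
side 0.006 836 16 [0.458  0.2571] 0.07229259969571757
```

Emit:
send_rows(
  plan=[
    [0,-0.001,0.001,0.036,0.004],
    [0,0,0,0.036,0],
    [0,0,0,0.036,0],
    [0,0,0,0.03,0],
    [0,0,0,0.016,0],
    [0,0,0,0.008,0],
    [255,0,0,0,0],
    [255,0,0,0,0],
    [255,0,0,0,0],
    [255,0,0,0,0],
    [255,0,0,0,0],
    [255,0,0,0,0],
    [255,0,0,0,0],
    [255,0,0,0,0],
    [255,0,0,0,0],
  ],
)

```text
time_s: 2.52
position: [0.5033, -0.3049, 0.0957]
tcp_rot: [[0.952, 0.307, 0.0], [0.307, -0.952, -0.0], [0.0, 0.0, -1.0]]
force: [0.2, -0.3, -0.2]
opening: 0.4
grasp_force: 0.0
```

```bash
python3 go.py .504 -.303 .25 18.1
```

```text
t 2.52 pos [ 0.5033 -0.3049  0.0957] yaw 17.87 F [ 0.2 -0.3 -0.2] M [ 0.01 -0.05 -0.04] open 0.4 grip 0.0 tilt [0.0001 0.0002]
shift now [ 0.0013 -0.0016 -0.1543] turn -0.0039
shift after turn [ 0.0012 -0.0016 -0.1543]
```

Emit:
send_rows(
  plan=[
    [255,0,0,0,0],
    [255,0,0,0,0],
    [255,0,0,0,0],
    [255,0,0,0,0],
    [255,0,0,0,0],
    [255,0,0,0,0],
    [255,0,0,0,0],
  ],
)

```text
time_s: 3.1
position: [0.5033, -0.305, 0.0955]
tcp_rot: [[0.952, 0.307, -0.0], [0.307, -0.952, 0.0], [0.0, -0.0, -1.0]]
force: [0.0, 0.2, -0.2]
opening: 0.011
grasp_force: 0.0
```

```bash
sed -i 's/0.png/1.png/' a.py; python3 a.py >/dev/null; python3 - <<'E'
import cv2,numpy as np
a=cv2.resize(cv2.imread("pics/top1.png")[180:280,350:470],(400,400*100//120));b=cv2.resize(cv2.imread("pics/side1.png")[120:220,330:450],(400,333))
cv2.imwrite("pics/c1.png",np.hstack([a,b]))
E
```

```text
(no output)
```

View pics/c1.png

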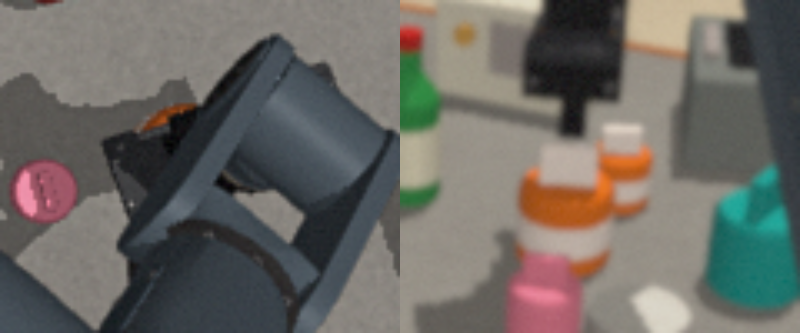

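The gripper's closed finger shows in the side view at crop (572,115). The rib at (568,163) appears to be in front of it or below it, so the grip closed on nothing. I'll get the positions from depth.

```bash
python3 - <<'E'
from h import *
np.set_printoptions(precision=4,suppress=True)
S=np.load("side.npz");W=cloud("side",**S)
for v in range(148,186,2): print(v,W[v,381],S["p"][v,381], W[v,376],W[v,386])
m=mask(S["p"],*WH,(368,158,392,178));r=rect(m);print(r,W[m][W[m][:,2]>.08].mean(0))
E
```

```text
148 [ 0.4781 -0.2231  0.194 ] [29 31 29] [ 0.4898 -0.2182  0.1936] [ 0.4665 -0.2276  0.1944]
150 [ 0.5038 -0.2945  0.1543] [34 33 33] [ 0.6227 -0.5676  0.0196] [ 0.5925 -0.5903  0.0165]
152 [ 0.5024 -0.2917  0.1497] [28 27 30] [ 0.6225 -0.5683  0.0114] [ 0.5928 -0.5928  0.0074]
154 [ 0.5035 -0.2956  0.1417] [32 30 29] [ 0.6225 -0.5697  0.0027] [ 0.5919 -0.592  -0.0002]
156 [ 0.5033 -0.2963  0.1354] [22 18 17] [ 0.6182 -0.5593 -0.    ] [ 0.5856 -0.5754  0.0001]
158 [ 0.5023 -0.2946  0.1302] [26 20 26] [ 0.6125 -0.5456 -0.001 ] [ 0.5797 -0.5602 -0.0002]
160 [ 0.5023 -0.2958  0.1234] [57 62 65] [ 0.6058 -0.5292 -0.0005] [ 0.5737 -0.5445 -0.0001]
162 [ 0.5847 -0.5244 -0.0016] [119 129 134] [ 0.5987 -0.5116  0.0009] [ 0.5682 -0.5303 -0.0005]
164 [ 0.5026 -0.2988  0.1095] [153 162 175] [ 0.5156 -0.2934  0.1089] [ 0.4893 -0.3034  0.1104]
166 [ 0.502  -0.2984  0.1034] [163 172 186] [ 0.5146 -0.2919  0.1035] [ 0.4884 -0.3021  0.1049]
168 [ 0.5016 -0.2985  0.0971] [163 174 189] [ 0.5152 -0.2944  0.0958] [ 0.4874 -0.3005  0.0994]
170 [ 0.5003 -0.2959  0.0922] [163 175 187] [ 0.514  -0.2922  0.0907] [ 0.488  -0.3034  0.0916]
172 [ 0.5012 -0.2995  0.0838] [161 171 184] [ 0.5152 -0.2962  0.082 ] [ 0.4864 -0.3     0.0871]
174 [ 0.5002 -0.2979  0.0783] [152 165 181] [ 0.5137 -0.2932  0.0773] [ 0.4865 -0.3017  0.0798]
176 [ 0.497  -0.2903  0.0762] [ 83 110 164] [ 0.5113 -0.288   0.0738] [ 0.4851 -0.299   0.0749]
178 [ 0.4931 -0.2806  0.0754] [ 27  81 160] [ 0.5057 -0.2739  0.0755] [ 0.4807 -0.2875  0.0751]
180 [ 0.4898 -0.2726  0.0736] [ 23  88 177] [ 0.5014 -0.2637  0.0751] [ 0.4776 -0.2799  0.0731]
182 [ 0.4876 -0.2675  0.0703] [ 29  91 183] [ 0.5    -0.2609  0.0704] [ 0.4747 -0.2729  0.0709]
184 [ 0.4867 -0.2662  0.0647] [ 27  90 178] [ 0.499  -0.259   0.0652] [ 0.4748 -0.2744  0.0636]
((379.5, 166.5), (17.0, 23.0), 90.0) [ 0.5043 -0.297   0.0972]
```

Depth puts the gripper body's underside at about z 0.19 and the closed fingertips at about 0.12. So the real tool is about 38 mm higher than the reported z. The cartridge hasn't moved. I'll reopen part way and go down the rest of the distance, checking by camera and force.

Emit:
send_rows(
  plan=[
    [120,0,0,0,0],
    [120,0,0,0,0],
    [120,0,0,0,0],
    [120,0,0,0,0],
    [120,0,0,0,0],
    [120,0,0,0,0],
    [120,0,0,0,0],
    [120,0,0,0,0],
    [120,0,0,0.015,0],
    [120,0,0,0.01,0],
    [120,0,0,0.006,0],
    [120,0,0,0,0],
  ],
)

```text
time_s: 4.2
position: [0.5021, -0.304, 0.0628]
tcp_rot: [[0.952, 0.307, -0.003], [0.307, -0.952, 0.003], [-0.002, -0.003, -1.0]]
force: [-0.5, 0.0, 0.1]
opening: 0.525
grasp_force: 0.0
```

```bash
cat > f.py <<'E'
from h import *
np.set_printoptions(precision=4,suppress=True)
p,d=capture("side");cv2.imwrite("pics/side_f.png",p);W=cloud("side",p,d)
b=(p.max(2)<70)&(abs(W[...,0]-.503)<.06)&(abs(W[...,1]+.303)<.09)&(W[...,2]>.07)&(W[...,2]<.26)
z=W[b][:,2];print(len(z),"dark z hist",np.histogram(z,np.arange(.07,.25,.01)))
E
python3 f.py;python3 go.py .504 -.303 .06 18.1
```

```text
1072 dark z hist (array([  0,   0,  15,  19,  18,  18,   8,   0,   6,  76,  86,  77,  90,
       219,  65,  70,  72]), array([0.07, 0.08, 0.09, 0.1 , 0.11, 0.12, 0.13, 0.14, 0.15, 0.16, 0.17,
       0.18, 0.19, 0.2 , 0.21, 0.22, 0.23, 0.24]))
t 4.25 pos [ 0.5026 -0.3044  0.0636] yaw 17.86 F [-0.7  0.9 -0.4] M [-0.01  0.05  0.03] open 0.528 grip 0.0 tilt [-0.0012 -0.0021]
shift now [ 0.0017 -0.0009  0.0036] turn -0.0041
shift after turn [ 0.0017 -0.0009  0.0036]
```

Emit:
send_rows(
  plan=[
    [120,0.001,0,0.004,0],
    [120,0,0,0.003,0],
    [255,0,0,0,0],
    [255,0,0,0,0],
    [255,0,0,0,0],
    [255,0,0,0,0],
    [255,0,0,0,0],
    [255,0,0,0,0],
    [255,0,0,0,0],
    [255,0,0,0,0],
    [255,0,0,0,0],
  ],
)

```text
time_s: 5.17
position: [0.504, -0.3044, 0.0575]
tcp_rot: [[0.952, 0.307, -0.0], [0.307, -0.952, 0.0], [-0.0, -0.001, -1.0]]
force: [-0.3, 0.7, -0.3]
opening: 0.159
grasp_force: 29.9
```

Emit:
send_rows(
  plan=[
    [255,0,0,-0.02,0],
    [255,0,0,-0.038,0],
    [255,0,0,-0.038,0],
    [255,0,0,-0.038,0],
    [255,0,0,-0.038,0],
    [255,0,0,-0.02,0],
    [255,0,0,0,0],
  ],
)

```text
time_s: 5.75
position: [0.5069, -0.307, 0.2552]
tcp_rot: [[0.952, 0.307, 0.009], [0.307, -0.952, -0.008], [0.006, 0.01, -1.0]]
force: [0.8, -1.3, -1.8]
opening: 0.16
grasp_force: 29.9
```

```bash
python3 go.py .4585 .255 .25 17.9; python3 - <<'E'
from h import *
p,d=capture("side");W=cloud("side",p,d)
for nm,c in(("or",OR),("wh",WH)):
    m=mask(p,*c,(300,60,460,240));q=W[m];q=q[~np.isnan(q[:,0])];print(nm,m.sum(),np.median(q,0).round(4),np.percentile(q[:,2],[2,98]).round(4))
E
```

```text
t 5.75 pos [ 0.5069 -0.307   0.2552] yaw 17.87 F [ 0.8 -1.3 -1.8] M [-0.   -0.04  0.01] open 0.16 grip 29.9 tilt [0.006  0.0104]
shift now [ 1.264e-01 -5.498e-01  2.000e-04] turn -0.0005
shift after turn [ 0.1267 -0.5497  0.0052]
or 352 [ 0.4951 -0.2729  0.2655] [0.2504 0.2735]
wh 8399 [ 0.95   -1.88   -0.1218] [-0.4001  0.2448]
```

Emit:
send_rows(
  plan=[
    [255,0.005,-0.02,0,0],
    [255,0.009,-0.039,0,0],
    [255,0.009,-0.039,0,0],
    [255,0.009,-0.039,0,0],
    [255,0.009,-0.039,0,0],
    [255,0.009,-0.039,0,0],
    [255,0.009,-0.039,0,0],
    [255,0.009,-0.039,0,0],
    [255,0.009,-0.039,0,0],
    [255,0.009,-0.039,0,0],
    [255,0.009,-0.039,0,0],
    [255,0.009,-0.039,0,0],
    [255,0.009,-0.039,0,0],
    [255,0.009,-0.039,0,0],
    [255,0.005,-0.02,0,0],
    [255,0,0,0,0],
    [255,0,0,0,0],
  ],
)

```text
time_s: 7.22
position: [0.4551, 0.2553, 0.2468]
tcp_rot: [[0.951, 0.31, -0.005], [0.31, -0.951, -0.002], [-0.006, 0.001, -1.0]]
force: [0.0, -0.6, -2.6]
opening: 0.163
grasp_force: 30.0
```

```bash
python3 go.py .4585 .255 .2 17.9; python3 - <<'E'
from h import *
np.set_printoptions(precision=4,suppress=True)
p,d=capture("side");cv2.imwrite("pics/s3.png",cv2.resize(p[100:400,150:450],None,fx=1.6,fy=1.6));W=cloud("side",p,d)
m=mask(p,*OR,(180,60,450,340));q=W[m];q=q[~np.isnan(q[:,0])];print(m.sum(),np.median(q,0),np.percentile(q[:,2],[2,98]))
q=q[q[:,2]<np.percentile(q[:,2],85)];print(circ(q))
E
```

```text
t 7.22 pos [0.4551 0.2553 0.2468] yaw 18.04 F [ 0.  -0.6 -2.6] M [ 0.02 -0.01  0.01] open 0.163 grip 30.0 tilt [-0.0058  0.0006]
shift now [0.0034 0.0013 0.0468] turn 0.0024
shift after turn [0.0031 0.0013 0.0468]
1513 [0.4378 0.2792 0.2616] [0.2418 0.2653]
(array([0.476, 0.222]), np.float64(0.07126739931682094))
```

View pics/s3.png

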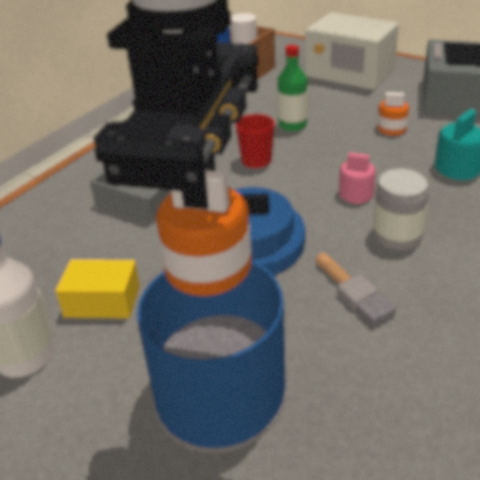

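The side view shows the cartridge hanging upright over the canister mouth: cartridge at crop (205,240), mouth at (212,290). The softener at left (10,300) is clear of it. Next I'll lower to just above the highest possible pad height.

Emit:
send_rows(
  plan=[
    [255,0.003,0.001,0.01,0],
    [255,0,0,0.02,0],
    [255,0,0,0.02,0],
    [255,0,0,0.02,0],
    [255,0,0,0.02,0],
    [255,0,0,0.015,0],
    [255,0,0,0.01,0],
    [255,0,0,0.004,0],
    [255,0,0,0,0],
    [255,0,0,0,0],
  ],
)

```text
time_s: 8.1
position: [0.4611, 0.2545, 0.1307]
tcp_rot: [[0.952, 0.306, 0.001], [0.306, -0.952, 0.0], [0.001, 0.0, -1.0]]
force: [-0.2, -0.0, -2.2]
opening: 0.155
grasp_force: 30.0
```

```bash
python3 go.py .4585 .255 .11 17.9
```

```text
t 8.1 pos [0.4611 0.2545 0.1307] yaw 17.81 F [-0.2 -0.  -2.2] M [0.01 0.   0.02] open 0.155 grip 30.0 tilt [0.0006 0.0001]
shift now [-0.0023 -0.0013  0.0207] turn -0.0015
shift after turn [-0.0023 -0.0013  0.0207]
```

Emit:
send_rows(
  plan=[
    [255,0,0,0.002,0],
    [255,0,0,0.002,0],
    [255,0,0,0.002,0],
    [255,0,0,0.002,0],
    [255,0,0,0.002,0],
    [255,0,0,0.002,0],
    [255,0,0,0.002,0],
    [255,0,0,0.002,0],
    [255,0,0,0,0],
  ],
)

```text
time_s: 8.85
position: [0.4601, 0.2548, 0.1141]
tcp_rot: [[0.952, 0.307, -0.001], [0.307, -0.952, -0.0], [-0.001, -0.0, -1.0]]
force: [-0.1, 1.1, -2.8]
opening: 0.156
grasp_force: 30.0
```

Emit:
send_rows(
  plan=[
    [255,0,0,0.001,0],
    [255,0,0,0.001,0],
    [255,0,0,0.001,0],
    [255,0,0,0,0],
  ],
)

```text
time_s: 9.18
position: [0.4603, 0.2548, 0.1114]
tcp_rot: [[0.952, 0.307, -0.0], [0.307, -0.952, -0.0], [-0.0, 0.0, -1.0]]
force: [-0.7, 0.7, -2.4]
opening: 0.151
grasp_force: 30.0
```

Emit:
send_rows(
  plan=[
    [255,0,0,0.001,0],
    [255,0,0,0.001,0],
    [255,0,0,0,0],
  ],
)

```text
time_s: 9.43
position: [0.4603, 0.2548, 0.1094]
tcp_rot: [[0.952, 0.307, -0.0], [0.307, -0.952, -0.0], [-0.0, -0.0, -1.0]]
force: [0.1, -1.1, -2.5]
opening: 0.158
grasp_force: 30.0
```

Emit:
send_rows(
  plan=[
    [255,0,0,0.001,0],
    [255,0,0,0.001,0],
    [255,0,0,0,0],
  ],
)

```text
time_s: 9.68
position: [0.4603, 0.2548, 0.1074]
tcp_rot: [[0.952, 0.307, -0.0], [0.307, -0.952, -0.0], [-0.0, -0.0, -1.0]]
force: [-0.2, -0.1, -2.2]
opening: 0.158
grasp_force: 30.0
```

Emit:
send_rows(
  plan=[
    [255,0,0,0.001,0],
    [255,0,0,0,0],
  ],
)

```text
time_s: 9.85
position: [0.4605, 0.2549, 0.1065]
tcp_rot: [[0.952, 0.307, 0.0], [0.307, -0.952, 0.0], [0.0, -0.0, -1.0]]
force: [-0.3, 0.4, -1.2]
opening: 0.155
grasp_force: 30.0
```

Emit:
send_rows(
  plan=[
    [255,0,0,0.001,0],
    [255,0,0,0,0],
  ],
)

```text
time_s: 10.02
position: [0.4605, 0.255, 0.1056]
tcp_rot: [[0.952, 0.307, 0.0], [0.307, -0.952, 0.0], [0.0, -0.0, -1.0]]
force: [-0.3, 0.2, -0.2]
opening: 0.158
grasp_force: 30.0
```

Emit:
send_rows(
  plan=[
    [255,0,0,0.0007,0],
    [255,0,0,0,0],
    [255,0,0,0,0],
  ],
)

```text
time_s: 10.27
position: [0.4605, 0.255, 0.105]
tcp_rot: [[0.952, 0.307, 0.0], [0.307, -0.952, 0.0], [0.0, -0.0, -1.0]]
force: [0.3, 0.2, 0.8]
opening: 0.159
grasp_force: 30.0
```

Emit:
send_rows(
  plan=[
    [130,0,0,0,0],
    [130,0,0,0,0],
    [130,0,0,0,0],
    [130,0,0,0,0],
    [130,0,0,0,0],
    [130,0,0,0,0],
    [130,0,0,0,0],
    [130,0,0,-0.005,0],
    [130,0,0,-0.015,0],
    [130,0,0,-0.035,0],
    [130,0,0,-0.035,0],
    [130,0,0,-0.035,0],
    [130,0,0,-0.02,0],
    [130,0,0,0,0],
  ],
)

```text
time_s: 11.43
position: [0.4638, 0.256, 0.2555]
tcp_rot: [[0.952, 0.307, 0.011], [0.307, -0.952, 0.003], [0.012, 0.0, -1.0]]
force: [-0.1, 0.2, 0.1]
opening: 0.493
grasp_force: 0.0
```

```bash
python3 go.py .5636 .0142 .25 29.2
```

```text
t 11.43 pos [0.4638 0.256  0.2555] yaw 17.88 F [-0.1  0.2  0.1] M [ 0.07 -0.02 -0.02] open 0.493 grip 0.0 tilt [0.0118 0.0002]
shift now [0.0207 0.2608 0.0058] turn -0.1976
shift after turn [-0.0308  0.2598  0.0055]
```

Emit:
send_rows(
  plan=[
    [130,0,0,0,-0.1],
    [130,0,0,0,-0.098],
    [130,-0.0044,0.0371,0,0],
    [130,-0.0044,0.0371,0,0],
    [130,-0.0044,0.0371,0,0],
    [130,-0.0044,0.0371,0,0],
    [130,-0.0044,0.0371,0,0],
    [130,-0.0044,0.0371,0,0],
    [130,-0.0044,0.0371,0,0],
    [130,0,0,0,0],
    [130,0,0,0,0],
    [130,0,0,0,0],
  ],
)

```text
time_s: 12.43
position: [0.5592, 0.0135, 0.2489]
tcp_rot: [[0.873, 0.487, -0.003], [0.487, -0.873, 0.001], [-0.002, -0.002, -1.0]]
force: [0.8, 0.6, -0.0]
opening: 0.49
grasp_force: 0.0
```

```bash
sed -i 's/1.png/4.png/' a.py; python3 a.py >/dev/null; python3 go.py .5636 .0142 .10 29.2; python3 r.py; python3 - <<'E'
from h import *
np.set_printoptions(precision=4,suppress=True)
a=cv2.imread("pics/top4.png")[140:300,140:340];b=cv2.imread("pics/side4.png")[140:390,160:410]
cv2.imwrite("pics/c4.png",np.hstack([cv2.resize(a,(400,320)),cv2.resize(b,(320,320))]))
S=np.load("side.npz");W=cloud("side",**S);p=S["p"]
m=mask(p,*BK,(288,215,322,238));print("handle side",rect(m),np.nanmedian(W[m],0))
m=(p.max(2)<70)&(np.hypot(W[...,0]-.5636,W[...,1]-.0142)<.12)&(W[...,2]>.06)
print("dark z",[(round(.1*0+z,2),int(n)) for z,n in zip(np.arange(.06,.36,.01),np.histogram(W[m][:,2],np.arange(.06,.37,.01))[0])])
f=m&(W[...,2]>.26)&(W[...,2]<.3);q=W[f];print("fingers",q.mean(0) if len(q) else None)
m=mask(p,*OR,(230,240,340,340));q=W[m];print("cart",m.sum(),np.nanmedian(q,0),np.nanpercentile(q[:,2],[5,50,95]))
E
```

```text
t 12.53 pos [0.5592 0.0145 0.2494] yaw 29.29 F [ 0.1  0.4 -1.1] M [ 0.01 -0.    0.  ] open 0.488 grip 0.0 tilt [-0.0011 -0.0014]
shift now [0.0038 0.0026 0.1494] turn 0.0016
shift after turn [0.0037 0.0024 0.1494]
top 0.003 163 16 [0.4582 0.2529] 0.07240843211587956
top 0.006 257 16 [0.459  0.2528] 0.0723774789770817
side 0.003 579 16 [0.4583 0.2571] 0.07238450837592288
side 0.006 801 16 [0.4582 0.2572] 0.07231659898658084
handle side ((305.0, 227.5), (11.0, 24.0), 90.0) [0.5616 0.0207 0.0749]
dark z [(np.float64(0.06), 87), (np.float64(0.07), 90), (np.float64(0.08), 101), (np.float64(0.09), 0), (np.float64(0.1), 0), (np.float64(0.11), 0), (np.float64(0.12), 0), (np.float64(0.13), 0), (np.float64(0.14), 0), (np.float64(0.15), 0), (np.float64(0.16), 0), (np.float64(0.17), 0), (np.float64(0.18), 0), (np.float64(0.19), 0), (np.float64(0.2), 0), (np.float64(0.21), 0), (np.float64(0.22), 0), (np.float64(0.23), 0), (np.float64(0.24), 0), (np.float64(0.25), 0), (np.float64(0.26), 0), (np.float64(0.27), 38), (np.float64(0.28), 55), (np.float64(0.29), 55), (np.float64(0.3), 50), (np.float64(0.31), 58), (np.float64(0.32), 22), (np.float64(0.33), 0), (np.float64(0.34), 128), (np.float64(0.35), 230)]
fingers [0.5482 0.0351 0.2868]
cart 1166 [0.445  0.277  0.1217] [0.1055 0.1217 0.1239]
```

View pics/c4.png

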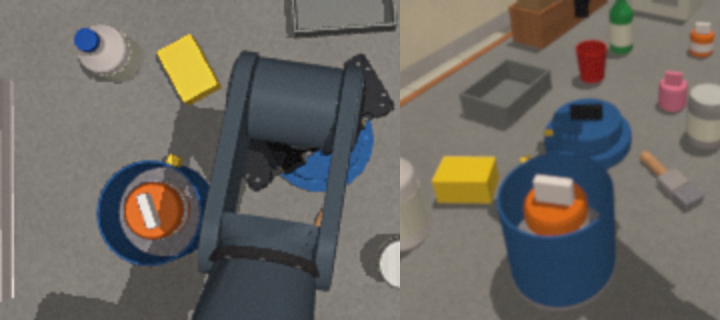

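The cartridge stands upright inside the canister: rib at crop (147,210) in the top view, (553,190) in the side view. Nothing else has moved. Next is the lid handle.

Emit:
send_rows(
  plan=[
    [130,0.0035,0.0022,0.03,0],
    [130,0,0,0.038,0],
    [130,0,0,0.038,0],
    [130,0,0,0.038,0],
    [130,0,0,0.03,0],
    [130,0,0,0.018,0],
    [130,0,0,0.01,0],
    [130,0,0,0.005,0],
    [130,0,0,0,0],
    [130,0,0,0,0],
  ],
)

```text
time_s: 13.37
position: [0.5653, 0.0134, 0.0439]
tcp_rot: [[0.872, 0.489, 0.002], [0.489, -0.872, -0.0], [0.002, 0.001, -1.0]]
force: [0.4, -0.3, 0.6]
opening: 0.489
grasp_force: 0.0
```

```bash
python3 go.py .563 .0142 .039 29.2; python3 - <<'E'
from h import *
p,d=capture("side");W=cloud("side",p,d)
m=(p.max(2)<70)&(np.hypot(W[...,0]-.5636,W[...,1]-.0142)<.12)&(W[...,2]>.055)
print(np.histogram(W[m][:,2],np.arange(.055,.16,.005)))
E
```

```text
t 13.37 pos [0.5653 0.0134 0.0439] yaw 29.26 F [ 0.4 -0.3  0.6] M [ 0.01 -0.04  0.03] open 0.489 grip 0.0 tilt [0.0016 0.0013]
shift now [-0.0016 -0.0019  0.0049] turn 0.0011
shift after turn [-0.0016 -0.0019  0.0049]
(array([19, 26, 28, 38, 48, 26, 19, 14, 14,  2,  0,  0,  0,  0,  0,  0, 14,
       71, 77, 70]), array([0.055, 0.06 , 0.065, 0.07 , 0.075, 0.08 , 0.085, 0.09 , 0.095,
       0.1  , 0.105, 0.11 , 0.115, 0.12 , 0.125, 0.13 , 0.135, 0.14 ,
       0.145, 0.15 , 0.155]))
```

Emit:
send_rows(
  plan=[
    [130,-0.0015,-0.0012,0.003,0],
    [130,0,0,0.001,0],
    [255,0,0,0,0],
    [255,0,0,0,0],
    [255,0,0,0,0],
    [255,0,0,0,0],
    [255,0,0,0,0],
    [255,0,0,0,0],
    [255,0,0,0,0],
    [255,0,0,0,0],
  ],
)

```text
time_s: 14.25
position: [0.5625, 0.0133, 0.0389]
tcp_rot: [[0.873, 0.488, -0.0], [0.488, -0.873, 0.0], [-0.0, -0.0, -1.0]]
force: [-0.4, 0.3, 0.2]
opening: 0.158
grasp_force: 30.0
```

```bash
python3 go.py .563 .0142 .24 29.2
```

```text
t 14.25 pos [0.5625 0.0133 0.0389] yaw 29.21 F [-0.4  0.3  0.2] M [ 0.04  0.07 -0.  ] open 0.158 grip 30.0 tilt [-0.0001 -0.0001]
shift now [ 0.0009 -0.0006 -0.2011] turn 0.0001
shift after turn [ 0.0009 -0.0005 -0.2011]
```

Emit:
send_rows(
  plan=[
    [255,0,0,-0.015,0],
    [255,0,0,-0.035,0],
    [255,0,0,-0.038,0],
    [255,0,0,-0.038,0],
    [255,0,0,-0.038,0],
    [255,0,0,-0.03,0],
    [255,0,0,-0.006,0.06],
    [255,0,0,0,0.11],
    [255,0,0,0,0.12],
    [255,0,0,0,0.12],
    [255,0,0,0,0.12],
    [255,0,0,0,0.12],
    [255,0,0,0,0.12],
    [255,0,0,0,0.12],
    [255,0,0,0,0.06],
    [255,0,0,0,0],
    [255,0,0,0,0],
  ],
)

```text
time_s: 15.67
position: [0.5619, 0.0134, 0.2382]
tcp_rot: [[0.905, -0.425, -0.002], [-0.425, -0.905, 0.0], [-0.002, 0.0, -1.0]]
force: [-0.2, 0.3, -3.0]
opening: 0.159
grasp_force: 30.0
```

```bash
python3 go.py .4585 .255 .24 -25.2
```

```text
t 15.67 pos [0.5619 0.0134 0.2382] yaw -25.12 F [-0.2  0.3 -3. ] M [ 0.04 -0.02  0.03] open 0.159 grip 30.0 tilt [-0.0015  0.0004]
shift now [-0.1962 -0.1749 -0.0016] turn 0.0013
shift after turn [-0.1964 -0.1746 -0.0018]
```

Emit:
send_rows(
  plan=[
    [255,-0.012,-0.011,0,0],
    [255,-0.0245,-0.0218,0,0],
    [255,-0.0245,-0.0218,0,0],
    [255,-0.0245,-0.0218,0,0],
    [255,-0.0245,-0.0218,0,0],
    [255,-0.0245,-0.0218,0,0],
    [255,-0.0245,-0.0218,0,0],
    [255,-0.0245,-0.0218,0,0],
    [255,-0.0125,-0.011,0,0],
    [255,0,0,0.015,0],
    [255,0,0,0,0],
    [255,0,0,0,0],
    [255,0,0,0,0],
  ],
)

```text
time_s: 16.75
position: [0.4599, 0.2543, 0.224]
tcp_rot: [[0.905, -0.426, -0.0], [-0.426, -0.905, -0.0], [-0.0, 0.0, -1.0]]
force: [0.2, 1.1, -1.9]
opening: 0.159
grasp_force: 30.0
```

```bash
sed -i 's/4.png/5.png/' a.py; python3 a.py >/dev/null; python3 go.py .4585 .255 .22 -25.2; python3 r.py; python3 - <<'E'
from h import *
np.set_printoptions(precision=4,suppress=True)
a=cv2.imread("pics/top5.png")[160:320,120:320];b=cv2.imread("pics/side5.png")[160:400,160:400]
cv2.imwrite("pics/c5.png",np.hstack([cv2.resize(a,(400,320)),cv2.resize(b,(320,320))]))
for n in("top","side"):
    S=np.load(n+".npz");W=cloud(n,**S);p=S["p"];h=cv2.inRange(cv2.cvtColor(p,cv2.COLOR_BGR2HSV),np.array(BL[0]),np.array(BL[1]))>0
    k=h&(np.hypot(W[...,0]-.4587,W[...,1]-.2545)<.1)
    print(n,np.histogram(W[k][:,2],np.arange(.1,.26,.01)))
    y=cv2.inRange(cv2.cvtColor(p,cv2.COLOR_BGR2HSV),*map(np.array,YE))>0
    y&=(np.hypot(W[...,0]-.4587,W[...,1]-.2545)<.1);print("yellow",W[y][:40:2])
E
```

```text
t 16.85 pos [0.4604 0.2542 0.2243] yaw -25.27 F [-0.2  0.7 -3.2] M [ 0.08  0.01 -0.01] open 0.156 grip 30.0 tilt [ 0.0007 -0.0005]
shift now [-0.002   0.0001  0.0043] turn -0.0012
shift after turn [-0.002   0.0001  0.0043]
top (array([ 22,  17,  20,   8,   0,   0,   0,   0,  11,  28, 141, 398,  16,
        37, 614]), array([0.1 , 0.11, 0.12, 0.13, 0.14, 0.15, 0.16, 0.17, 0.18, 0.19, 0.2 ,
       0.21, 0.22, 0.23, 0.24, 0.25]))
yellow [[0.5368 0.2256 0.2123]
 [0.5367 0.2205 0.2114]
 [0.5402 0.2206 0.1344]
 [0.5339 0.2225 0.2146]
 [0.5342 0.219  0.2065]
 [0.5375 0.226  0.1363]
 [0.5372 0.22   0.1374]
 [0.5314 0.2279 0.2146]
 [0.5314 0.2232 0.2116]
 [0.5312 0.2178 0.2117]
 [0.5312 0.213  0.2096]
 [0.5345 0.2206 0.135 ]
 [0.5343 0.2146 0.1362]
 [0.5344 0.2103 0.1295]
 [0.5288 0.2261 0.211 ]
 [0.5285 0.2199 0.2145]
 [0.5285 0.2152 0.2116]
 [0.5313 0.2118 0.1365]
 [0.5262 0.231  0.2131]
 [0.526  0.2255 0.2137]]
side (array([ 380,  370,  367,  461,   60,    0,    0,    0,  178,  490,  883,
       1614,  450,  474, 2919]), array([0.1 , 0.11, 0.12, 0.13, 0.14, 0.15, 0.16, 0.17, 0.18, 0.19, 0.2 ,
       0.21, 0.22, 0.23, 0.24, 0.25]))
yellow [[0.4248 0.2332 0.3476]
 [0.444  0.2773 0.3452]
 [0.4483 0.284  0.3461]
 [0.4505 0.2893 0.3468]
 [0.4533 0.292  0.346 ]
 [0.4496 0.2869 0.3443]
 [0.4545 0.2984 0.3461]
 [0.5175 0.315  0.2113]
 [0.5159 0.3171 0.2097]
 [0.5078 0.324  0.2091]
 [0.5081 0.3232 0.2023]
 [0.5034 0.3269 0.1996]]Traceback (most recent call last):
  File "r.py", line 8, in <module>
    o=np.array([np.median(q[b==k],0) for k in range(1,17) if (b==k).sum()>1]);c,r=circ(o);print(n,w,len(q),len(o),c,r)
                                                                                  ~~~~^^^
  File "h.py", line 22, in circ
    A=np.c_[2*P[:,:2],np.ones(len(P))];s=np.linalg.lstsq(A,(P[:,:2]**2).sum(1),rcond=None)[0]
              ~^^^^^^
IndexError: too many indices for array: array is 1-dimensional, but 2 were indexed
```

View pics/c5.png

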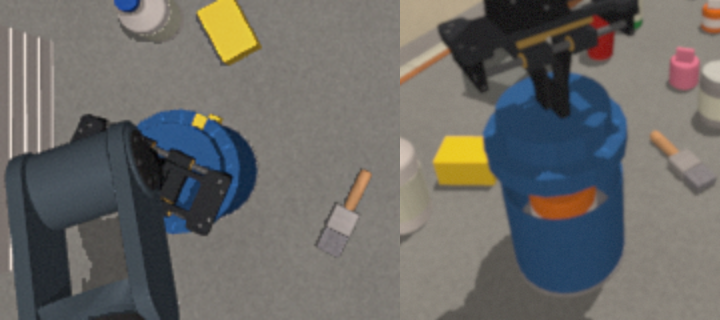

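The lid is held level over the canister. In the top view the notch patch (crop 200,121) sits just inside the key (214,118). In the side view the skirt is centred over the rim. Now I'll measure the lid-to-canister offset within each camera.

```bash
cat > m.py <<'E'
from h import *
from scipy.optimize import least_squares
np.set_printoptions(precision=4,suppress=True)
def fit(q,r): 
    f=least_squares(lambda c:np.hypot(q[:,0]-c[0],q[:,1]-c[1])-r,[.459,.254],loss="soft_l1",f_scale=.002);return f.x,np.median(abs(f.fun)),len(q)
def run(zl):
  for n in("top","side"):
    S=np.load(n+".npz");W=cloud(n,**S);p=S["p"];H=cv2.cvtColor(p,cv2.COLOR_BGR2HSV);h=cv2.inRange(H,*map(np.array,BL))>0
    c=calibration(n);view=np.array(c["xyz"])[:2]-[.459,.254];view/=np.linalg.norm(view)
    D=W[...,:2]-np.array([.459,.254]);near=(D@view>.02)&(np.hypot(D[...,0],D[...,1])<.1)&h
    for nm,z0,z1,r in(("canister",.06,.115,.075),("skirt",zl+.003,zl+.016,.082)):
        q=W[near&(W[...,2]>z0)&(W[...,2]<z1)]
        if len(q)>20: print(n,nm,*fit(q,r))
    y=cv2.inRange(H,*map(np.array,YE))>0
    for nm,z0,z1 in(("key",.128,.142),("patch",zl+.018,zl+.032)):
        q=W[y&(W[...,2]>z0)&(W[...,2]<z1)&(np.hypot(D[...,0]-.07,D[...,1]+.033)<.04)]
        if len(q): print(n,nm,q.mean(0),len(q),"ang",np.degrees(np.arctan2(q[:,1].mean()-.254,q[:,0].mean()-.459)))
if __name__=="__main__": run(.185)
E
python3 m.py
```

```text
top canister [0.459  0.2546] 0.000258594039402614 118
top skirt [0.4622 0.2528] 0.00037772276185374376 35
top key [0.5359 0.2183 0.1366] 13 ang -24.931851071078693
top patch [0.5285 0.2217 0.2124] 36 ang -24.949355163216804
side canister [0.4597 0.2554] 0.00032915106085867896 1833
side skirt [0.4622 0.2549] 0.0004048388175883072 633
```

Emit:
send_rows(
  plan=[
    [255,-0.003,0,0.01,0],
    [255,0,0,0.01,0],
    [255,0,0,0.01,0],
    [255,0,0,0.006,0],
    [255,0,0,0.003,0],
    [255,0,0,0,0],
    [255,0,0,0,0],
    [255,0,0,0,0],
  ],
)

```text
time_s: 17.52
position: [0.4573, 0.2562, 0.1851]
tcp_rot: [[0.905, -0.426, 0.001], [-0.426, -0.905, 0.0], [0.001, -0.001, -1.0]]
force: [0.5, 0.2, -3.0]
opening: 0.163
grasp_force: 30.0
```

```bash
sed -i 's/5.png/6.png/' a.py; python3 a.py >/dev/null; python3 go.py .4576 .2554 .157 -25.5; sed -i 's/run(.185)/import sys;run(float(sys.argv[1]))/' m.py; python3 m.py .146
```

```text
t 17.62 pos [0.4573 0.2562 0.1853] yaw -25.22 F [ 0.7  0.2 -3.1] M [ 0.05  0.08 -0.06] open 0.158 grip 30.0 tilt [ 0.0009 -0.0008]
shift now [0.0005 0.0006 0.0283] turn 0.0049
shift after turn [0.0006 0.0006 0.0283]
top canister [0.4589 0.2546] 0.00028313310959483806 89
top skirt [0.4592 0.2547] 0.00026755182445643844 29
top key [0.5354 0.2173 0.1359] 14 ang -25.64077652634901
top patch [0.5256 0.224  0.1739] 36 ang -24.26490414756038
side canister [0.4596 0.2554] 0.0003472821520563718 1833
side skirt [0.4597 0.2568] 0.0004034226364845253 566
```

Emit:
send_rows(
  plan=[
    [255,0,0.0006,0.002,0.01],
    [255,0,0,0.002,0],
    [255,0,0,0.002,0],
    [255,0,0,0.002,0],
    [255,0,0,0.002,0],
    [255,0,0,0,0],
  ],
)

```text
time_s: 18.12
position: [0.4563, 0.2554, 0.1743]
tcp_rot: [[0.9, -0.435, -0.001], [-0.435, -0.9, -0.0], [-0.001, 0.001, -1.0]]
force: [-0.6, 0.1, -2.7]
opening: 0.158
grasp_force: 30.0
```

Emit:
send_rows(
  plan=[
    [255,0,0,0.002,0],
    [255,0,0,0.002,0],
    [255,0,0,0.002,0],
    [255,0,0,0,0],
  ],
)

```text
time_s: 18.45
position: [0.4563, 0.2554, 0.1684]
tcp_rot: [[0.9, -0.435, -0.001], [-0.435, -0.9, -0.0], [-0.001, 0.001, -1.0]]
force: [-0.4, 0.4, -2.7]
opening: 0.159
grasp_force: 30.0
```

Emit:
send_rows(
  plan=[
    [255,0,0,0.002,0],
    [255,0,0,0.002,0],
    [255,0,0,0.002,0],
    [255,0,0,0,0],
  ],
)

```text
time_s: 18.78
position: [0.4563, 0.2554, 0.1624]
tcp_rot: [[0.9, -0.435, -0.001], [-0.435, -0.9, -0.0], [-0.001, 0.001, -1.0]]
force: [-0.8, -0.3, -2.4]
opening: 0.157
grasp_force: 30.0
```

The skirt is already below the rim and the key top with no contact force. I'll finish slowly.

Emit:
send_rows(
  plan=[
    [255,0,0,0.001,0],
    [255,0,0,0.001,0],
    [255,0,0,0.001,0],
    [255,0,0,0,0],
  ],
)

```text
time_s: 19.12
position: [0.4565, 0.2555, 0.1597]
tcp_rot: [[0.9, -0.435, -0.0], [-0.435, -0.9, -0.0], [-0.0, 0.0, -1.0]]
force: [0.4, 0.1, -2.7]
opening: 0.156
grasp_force: 30.0
```

Emit:
send_rows(
  plan=[
    [255,0,0,0.001,0],
    [255,0,0,0,0],
    [255,0,0,0,0],
  ],
)

```text
time_s: 19.37
position: [0.4566, 0.2555, 0.1588]
tcp_rot: [[0.9, -0.435, -0.0], [-0.435, -0.9, -0.0], [-0.0, 0.0, -1.0]]
force: [0.4, -0.6, -1.6]
opening: 0.157
grasp_force: 30.0
```

Emit:
send_rows(
  plan=[
    [255,0,0,0.001,0],
    [255,0,0,0,0],
  ],
)

```text
time_s: 19.53
position: [0.4566, 0.2555, 0.1578]
tcp_rot: [[0.9, -0.435, -0.0], [-0.435, -0.9, -0.0], [-0.0, 0.0, -1.0]]
force: [0.2, 0.5, -3.3]
opening: 0.159
grasp_force: 30.0
```

Emit:
send_rows(
  plan=[
    [255,0,0,0.0007,0],
    [255,0,0,0,0],
  ],
)

```text
time_s: 19.7
position: [0.4566, 0.2555, 0.157]
tcp_rot: [[0.9, -0.435, -0.0], [-0.435, -0.9, -0.0], [-0.0, 0.0, -1.0]]
force: [-0.0, -0.4, -2.7]
opening: 0.157
grasp_force: 30.0
```

Emit:
send_rows(
  plan=[
    [255,0,0,0.0007,0],
    [255,0,0,0,0],
  ],
)

```text
time_s: 19.87
position: [0.4567, 0.2555, 0.1569]
tcp_rot: [[0.9, -0.435, 0.0], [-0.435, -0.9, 0.0], [0.0, -0.0, -1.0]]
force: [-0.8, -1.5, 1.1]
opening: 0.156
grasp_force: 30.0
```

Contact came at exactly the home height. Releasing and backing off.

Emit:
send_rows(
  plan=[
    [130,0,0,0,0],
    [130,0,0,0,0],
    [130,0,0,0,0],
    [130,0,0,0,0],
    [130,0,0,0,0],
    [130,0,0,0,0],
    [130,0,0,0,0],
    [130,0,0,-0.005,0],
    [130,0,0,-0.015,0],
    [130,0,0,-0.03,0],
    [130,0,0,-0.03,0],
    [130,0,0,-0.03,0],
    [130,0,0.035,0,0],
    [130,0,0.035,0,0],
    [130,0,0.035,0,0],
    [130,0,0.035,0,0],
    [130,0,0.035,0,0],
    [130,0,0,0,0],
    [130,0,0,0,0],
  ],
)

```text
time_s: 21.45
position: [0.3801, 0.0969, 0.267]
tcp_rot: [[0.899, -0.439, 0.001], [-0.439, -0.899, 0.0], [0.001, -0.001, -1.0]]
force: [0.4, 0.2, 0.4]
opening: 0.493
grasp_force: 0.0
```

```bash
sed -i 's/6.png/7.png/' a.py; python3 a.py >/dev/null; python3 go.py .4576 .2554 .157 -25.5; python3 m.py .118; python3 - <<'E'
from h import *
for n in("top","side"):
    S=np.load(n+".npz");W=cloud(n,**S);h=cv2.inRange(cv2.cvtColor(S["p"],cv2.COLOR_BGR2HSV),*map(np.array,BL))>0
    rr=np.hypot(W[...,0]-.4592,W[...,1]-.255);q=W[h&(rr>.069)&(rr<.08)&(abs(W[...,2]-.143)<.012)]
    c=np.linalg.lstsq(np.c_[q[:,:2]-[.459,.255],np.ones(len(q))],q[:,2],rcond=None)[0];print(n,len(q),"slopes,ledge z",c.round(4))
cv2.imwrite("pics/c7.png",np.hstack([cv2.resize(cv2.imread("pics/top7.png"),None,fx=.6,fy=.6),cv2.resize(cv2.imread("pics/side7.png")[160:400,160:400],(240,240))]))
E
```

```text
t 21.55 pos [0.3813 0.0982 0.267 ] yaw -25.82 F [-1.1 -0.3 -1.1] M [ 0.06  0.01 -0.  ] open 0.492 grip 0.0 tilt [ 0.0013 -0.0012]
shift now [ 1.000e-04 -1.746e-01  1.102e-01] turn -0.0056
shift after turn [ 0.0012 -0.1747  0.11  ]
top skirt [0.4591 0.2539] 0.00040143252245111727 24
top key [0.5338 0.2193 0.1377] 16 ang -24.86166314355363
top patch [0.5266 0.2216 0.1441] 40 ang -25.580549915796016
side canister [0.4596 0.2554] 0.00037706990733032963 1493
side skirt [0.459  0.2561] 0.00041236293722347883 513
top 418 slopes,ledge z [0.0006 0.0012 0.1444]
side 1001 slopes,ledge z [0.0009 0.0005 0.1434]
```

View pics/c7.png

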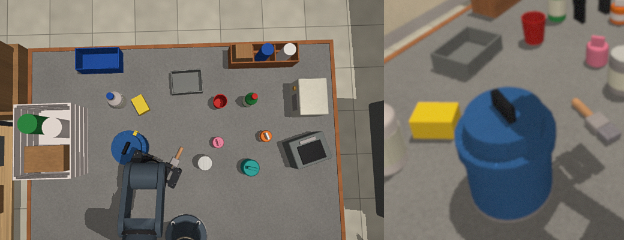

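The lid is on the canister at (128,148) in the top view and level in the side view, with ledge slope about 0.001 and ledge z about 0.144, which is home. The bystanders are where they started and the gripper is clear.

```bash
python3 -c "from rig import *;print(hand_in())"
```

```text
the job is handed in; nothing more can be done
None
```

The cartridge stands upright on the pad in the canister, let go only after I felt contact, and the lid is home and level with its notch over the key; the job is handed in.

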